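# Set the strap splitter's thickness ring to the red mark and lock it

## Task

On the strap splitter, gently push the lever of the setting ring round, by its black post, until the white pointer points squarely at the red peg on the scale. Then push the yellow-balled lock lever all the way over to the back, leaving the ring on the red mark. Leave everything else on the table where it is.

Things in the scene. Friction and masses are not known exactly. Their poses are not given: they have to be found in the camera images.
- splitter: grey bench strap splitter, fixed to the table. Origin on the table, under the vertical axis of its steel setting ring; its x axis points from the front (the lever side) to the roller and blade bar at the back, y to its left, z up. Bed plate 12 mm thick, x -70 to 165 mm, y -215 to 150 mm. Roller, cheeks and blade bar at x 72 to 158 mm, y +-134 mm, up to 87 mm high. The aluminium arc scale lies in front of the ring, 112 to 150 mm from the axis, top 34 mm above the table
- setting_ring (a joint): angle of the setting ring with its lever, rad, stops at +-1.15. At 0 the lever points straight to the splitter's -x; the value grows counterclockwise seen from above (the lever then goes towards the splitter's -y: it points along (-cos q, -sin q)). It stays where it is left; friction about 0.15 N m (2 N at the post)
- lever_post (a point): top centre of the upright black post (white disc on top) on the lever by which it is pushed: 16 mm thick, standing 85 mm from the ring's axis, from the lever's arm (top at 44 mm) up to 88 mm above the table. The lever's arm is 14 mm wide and ends 100 mm from the axis
- pointer_tip (a point): tip of the lever's white pointer, 123 mm from the ring's axis, 38 mm above the table, at the inner edge of the scale; point axes turn with the lever, -x along the pointer
- red_peg: red marker peg, 10 mm thick, 10 mm tall, fixed in the scale 135 mm from the ring's axis, its top 44 mm above the table; origin at the centre of its underside. The mark to be set
- blue_peg: blue marker peg, same size and distance from the axis, another setting. The three pegs' places on the scale (ring angles about -0.85, 0.35 and 0.9 rad) are shared out differently each time
- green_peg: green marker peg, same size, another setting
- lock_lever (a joint): angle of the lock lever, rad, 0 to 1.2: 0 is leaning to the front (the splitter's -x), 1.2 fully thrown to the back (+x), 0.6 upright. It turns about a level axis along the splitter's y, 34 mm above the table, at x 0, y -185 mm of the splitter; it stays where it is left; friction 0.06 N m (about 1 N at the ball). It does not block the ring
- lock_lever_tip (a point): centre of the lock lever's yellow ball, 26 mm across, 55 mm from its pivot (79 mm above the table when fully forward or back, 89 mm upright), on a 10 mm rod; the dark block under it is 70 x 50 mm (along splitter x, y), its top 37 mm above the table with a hub up to 47 mm
- spool: bystander: white thread spool, 48 mm across, 60 mm tall, standing; origin at the centre of its underside
- dye_jar: bystander: amber jar with black cap, 50 mm across, 60 mm tall, standing; origin at the centre of its underside
- awl: bystander: awl with dark wooden handle lying flat, 140 mm long, 26 mm thick; origin under its middle
- tool_cup: bystander: light blue cup with three tools standing in it, 76 mm across, 180 mm tall over all; origin at the centre of its underside
- mallet: bystander: wooden mallet lying flat, 200 mm long, 56 mm high, head 90 mm wide; origin on the table under the handle, 55 mm from the head's middle
- thread_box: bystander: pale wooden box with nine compartments, 160 x 140 x 40 mm; origin at the centre of its underside
- rivet_tin: bystander: round brass tin, 68 mm across, 30 mm tall; origin at the centre of its underside

How it is judged:
By the outcome, as a careful person would: the job done as asked, in the order asked, and still so for the second after the job is handed in, with the robot touching nothing.
It also fails if it takes over 51 s, if anything falls off the work surface, if the arm or the gripper's body presses on something with over 40 N, if the wrist force passes 120 N, or if a joint passes its speed limit or range.

## Robot

A 6-joint arm with a two-finger parallel gripper is mounted at the origin on the work surface. World frame = base frame: x ahead of the robot, y to its left, z up, the work surface at z = 0. Lengths are in mm, angles in rad, forces in N, time in s.
With the tool pointing down it reaches from about 350 to 875 mm from the base axis. Payload 4.2 kg.
Tool frame: the origin (TCP) lies midway between the tips of the shut fingers; the grasp point (between the pads) lies 19 mm behind it (arm.grip_point_offset is the distance from the TCP to the grasp point, in mm); y points along the fingers, z is the direction in which the jaws open and shut, and the axes are right-handed (so a half turn about y gives the same grasp; the last joint's range is limited). The gripper opens to 85 mm and grips with 20 to 120 N. Pads are 22 mm wide; open, the fingers measure 114 mm over their backs; the gripper's body (76 mm by 85 mm) begins 54 mm behind the grasp point. The pads swing forward as they close: fully open they stand 13 mm farther back than shut.
Start: joints at [-0.881, 0.385, 0.008, 0, -1.194, -0.259], TCP at [261.011, -567.867, 231.312] pointing down, gripper open.
Joint ranges: [-3.14, 3.14], [-1.21, 2.06], [-1.07, 1.41], [-3.16, 2.05], [-2.99, -0.16], [-3.1, 3.1]. Speed limits (rad/s): [2.79, 2.79, 3.14, 3.14, 3.14, 3.14].

## Interface

Orientations are given as a unit quaternion [x, y, z, w].
In Python, from bench import arm, optics, job_done, spotter gives the robot as it stands.
- The arm moves only by the tool jog_arm, never from a script. Its arguments are lists of equal length, an entry for each row: "translation": the shift along the tool's x, y, z in units of 50 mm (1.0 is 50 mm), a list of three; "rot": the turn, a rotation vector about the tool's x, y, z in units of 8 degrees (1.0 is 8 degrees), a list of three; "gripper": the opening, from 0 (shut) to 1 (fully open). A call has 1 to 20 rows; each row is the pose to reach, as a shift and turn from the pose measured when the call began, along the tool's axes at that moment; what a row does not reach only later rows make up. A row lasts 1/10 s, in which the tool goes at most 50 mm and 8.59 degrees, less where a joint would pass 70% of its speed; a pose out of reach is approached as far as the arm can. A call with a gripper value outside its range is refused whole. The fingers move at their own pace and stop on an object; the grip force is fixed at half the most. Time passes only in rows, so rows that repeat a pose let the fingers close. It gives the time, the measured TCP pose, the force and the opening at its end, in the units of the state.
- arm.read_state(): the state, without advancing time (a new reading comes with each control period).
- optics.get_image(name): name is "scene" or "top"; returns a dict with "frame" (480x640x3 uint8, red, green, blue), "mtx" (3x3 intrinsics, pixels), "xyz" and "attitude" of the camera in the world. Camera axes: x right, y down, z forward; pixel columns grow to the right and rows downward; lengths in mm; the calibration is good to about 2 mm. A picture is of the moment at which its call begins. There is no depth.
- job_done(): hands the job in, once; it reports no verdict.
Trained networks look in the newest picture that a camera, given by its name, has taken for a name from the list of things; names that differ only in an ending like _2 or _b are one class to them, and where a whole thing is asked for, a point or a joint stands for the part that bears it (a point fixed in the world has none). Each returns a list of dicts, best first, with "score" (0 to 1); they miss things now and then, are a little off and sometimes report something else, mostly with a low value. They report only what shows in the picture. A call takes as long as a camera call.
- spotter.look_for(camera, thing): "centre" ([x, y, z] in mm, in the coordinates of the camera as it stood for that picture, good to about 4 mm: the middle of the surface that is visible of it).
The state is a dict: "clock": time; "joints": joint angles; "joint_vel": joint speeds; "joint_efforts": joint torques, N m; "position": TCP position; "ee_rot": TCP orientation; "contact_force": force on the tool from outside, world axes, zero at the start; "wrist_torque": the same for the moment, N m; "gripper_width": finger opening in mm.
Only numpy, scipy, OpenCV 4.12 (cv2) and the standard library are available. Lean on these libraries where they do the work, as an engineer would, in place of code of your own. Each camera call takes 0.05 s, during which the arm holds its last target. There are 200 camera calls.

## Working session

There is one attempt and no reset: what is moved stays moved. The work goes in short steps, Python scripts to look and compute and a tool call to move; the robot and the scene stay as the last step left them, time stands still between calls to the robot, and variables do not carry over. Pictures are saved under pics/ and viewed, about 8 in all and at most 12, crops included, and the job is handed in when it is done.

Besides the shell and the picture viewer there is one more tool, called after "Request:" by a JSON object that holds its "method" and its "body". jog_arm: Moves the arm, as the interface text tells. Its arguments: {"type":"object","properties":{"translation":{"type":"array"},"rot":{"type":"array"},"gripper":{"type":"array"}},"required":["translation","rot","gripper"]}

```bash
mkdir -p pics; cat > h.py <<'E'
from bench import arm, optics, job_done, spotter
import numpy as np, cv2
from scipy.spatial.transform import Rotation as R
def att(a):
    a=np.array(a,float)
    return a if a.shape==(3,3) else R.from_quat(a).as_matrix()
def ray(im,u,v,z):
    M=att(im['attitude']);d=M@np.linalg.inv(im['mtx'])@[u,v,1];o=np.array(im['xyz'],float)
    return o+d*(z-o[2])/d[2]
def proj(im,p):
    c=att(im['attitude']).T@(np.array(p,float)-im['xyz']);q=np.array(im['mtx'])@c
    return q[:2]/q[2]
def save(im,n): cv2.imwrite(f'pics/{n}.png',np.ascontiguousarray(im['frame'][:,:,::-1]))
E
python3 - <<'E'
from h import *
for c in('scene','top'):
    im=optics.get_image(c);save(im,c+'0');M=att(im['attitude'])
    print(c,im['xyz'],im['attitude'],im['mtx'])
    for t in ['splitter','lever_post','pointer_tip','red_peg','blue_peg','green_peg','lock_lever_tip','spool','dye_jar','awl','tool_cup','mallet','thread_box','rivet_tin']:
        r=spotter.look_for(c,t)
        print(t,[(round(x['score'],2),np.round(M@x['centre']+im['xyz'],0)) for x in r[:2]])
print(arm.read_state())
E
```

```text
scene [ 957.08381222  699.44296573 1188.72436233] [ 0.27008194  0.90915341 -0.30648344 -0.08101685] [[535.49537046   0.         317.57792497]
 [  0.         535.49537046 230.00685603]
 [  0.           0.           1.        ]]
splitter [(0.97, array([576., -85.,  22.])), (0.74, array([613., 454.,  63.]))]
lever_post [(0.66, array([544., -80.,  44.]))]
pointer_tip [(0.69, array([542., -82.,  39.]))]
red_peg []
blue_peg []
green_peg [(0.73, array([543., -85.,  43.]))]
lock_lever_tip [(0.41, array([ 498., -274.,   83.]))]
spool [(0.93, array([465., 101.,  56.]))]
dye_jar [(0.69, array([ 504., -342.,   39.]))]
awl [(0.58, array([633., 121.,  18.]))]
tool_cup [(0.86, array([614., 455.,  66.])), (0.69, array([ 468., -499.,   32.]))]
mallet [(0.92, array([ 470., -502.,   34.])), (0.23, array([394., 468.,  17.]))]
thread_box [(0.82, array([395., 468.,  15.]))]
rivet_tin [(0.56, array([ 618., -460.,   25.])), (0.32, array([ 471., -497.,   32.]))]
top [ 241.70150891  -13.45488409 1347.100814  ] [ 0.71625724 -0.68996415  0.0727751  -0.07502547] [[551.79866971   0.         322.58526855]
 [  0.  
[... 609 characters left out ...]
4.,   25.]))]
{'clock': 1.5, 'joints': array([-8.81404800e-01,  3.84730918e-01,  7.87544186e-03, -1.11488713e-06,
       -1.19399175e+00, -2.58557297e-01]), 'joint_vel': array([-0.00022432,  0.00039595, -0.00109111,  0.00172125, -0.00068789,
        0.00083797]), 'joint_efforts': array([-1.48049021e-03, -3.92086816e+01,  1.88613349e+01,  4.19059217e+00,
       -3.89307861e-04, -1.95381614e-05]), 'position': array([ 261.00415675, -567.86268896,  231.28359852]), 'ee_rot': array([-0.6907475 , -0.15113952,  0.1511553 ,  0.69077986]), 'contact_force': array([ 0.03848732, -0.52584357,  0.62262642]), 'wrist_torque': array([-0.00207162,  0.01476073, -0.04544732]), 'gripper_width': 85.44167178031262}
```

View pics/top0.png

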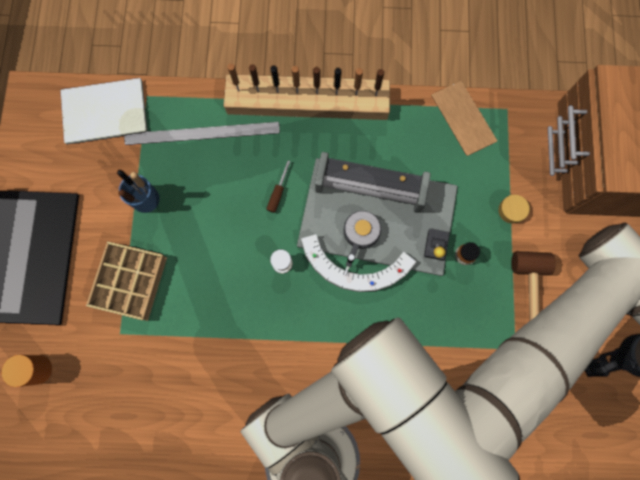

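View pics/scene0.png

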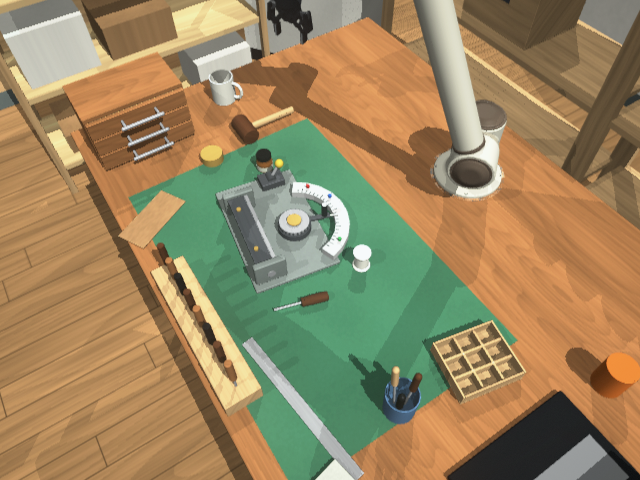

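The top view shows the ring at about (362,229), the post at (352,258), the red peg at (400,270), blue at (373,283) and green at (316,255). The yellow ball is at (438,252), with the dye jar close behind it at (469,253). I'll refine these by colour in both cameras.

```bash
cat > m.py <<'E'
from h import *
from scipy.optimize import least_squares
ims={c:optics.get_image(c) for c in('scene','top')}
def blobs(im,box,lo,hi,n=3):
    hsv=cv2.cvtColor(im['frame'],cv2.COLOR_RGB2HSV);x0,y0,x1,y1=box
    m=cv2.inRange(hsv,np.array(lo),np.array(hi));k=np.zeros_like(m);k[y0:y1,x0:x1]=m[y0:y1,x0:x1]
    N,_,s,c=cv2.connectedComponentsWithStats(k)
    o=sorted(range(1,N),key=lambda i:-s[i,4])[:n]
    return [(s[i,4],np.round(c[i],1)) for i in o]
E
python3 - <<'E'
from m import *
box={'top':(295,200,460,300),'scene':(245,145,360,260)}
cols={'red':((170,110,80),(180,255,255)),'red2':((0,130,80),(6,255,255)),'blue':((105,120,60),(130,255,255)),'green':((50,100,60),(75,255,255)),'yellow':((22,140,120),(35,255,255)),'brass':((12,100,120),(22,255,255))}
Z=dict(red=42,red2=42,blue=42,green=42,yellow=82,brass=60)
for c,im in ims.items():
    for k,(lo,hi) in cols.items():
        print(c,k,[(a,list(p),np.round(ray(im,*p,Z[k])[:2])) for a,p in blobs(im,box[c],lo,hi)])
    x0,y0,x1,y1=box[c]
a=[cv2.resize(ims[c]['frame'][y0:y0+100,x0:x0+165],None,fx=4.5,fy=4.5,interpolation=cv2.INTER_CUBIC)[:,:,::-1] for c,x0,y0 in (('top',295,200),)]
b=cv2.resize(ims['scene']['frame'][145:265,240:365],None,fx=5,fy=5,interpolation=cv2.INTER_CUBIC)[:,:,::-1]
cv2.imwrite('pics/ct.png',a[0]);cv2.imwrite('pics/cs.png',b)
E
```

```text
scene red []
scene red2 [(np.int32(8), [np.float64(307.1), np.float64(185.9)], array([ 448., -187.]))]
scene blue [(np.int32(8), [np.float64(329.2), np.float64(195.2)], array([ 414., -123.]))]
scene green [(np.int32(3984), [np.float64(317.1), np.float64(174.4)], array([ 400., -208.])), (np.int32(106), [np.float64(325.3), np.float64(225.0)], array([482., -40.])), (np.int32(87), [np.float64(315.1), np.float64(206.3)], array([ 469., -111.]))]
scene yellow [(np.int32(55), [np.float64(278.6), np.float64(162.7)], array([ 486., -276.]))]
scene brass [(np.int32(396), [np.float64(350.3), np.float64(154.1)], array([ 283., -208.])), (np.int32(50), [np.float64(265.4), np.float64(164.1)], array([ 512., -312.])), (np.int32(20), [np.float64(292.0), np.float64(223.1)], array([560., -83.]))]
top red []
top red2 [(np.int32(4), [np.float64(399.5), np.float64(270.5)], array([ 443., -191.]))]
top blue [(np.int32(5), [np.float64(371.6), np.float64(282.8)], array([ 411., -125.]))]
top green [(np.int32(3861), [np.float64(374.1), np.float64(280.5)], array([ 417., -130.])), (np.int32(304), [np.float64(456.0), np.float64(226.2)], array([ 557., -327.])), (np.int32(282), [np.float64(364.7), np.float64(266.6)], array([ 449., -107.]))]
top yellow [(np.int32(86), [np.float64(438.8), np.float64(251.6)], array([ 485., -276.]))]
top brass [(np.int32(190), [np.float64(362.6), np.float64(227.1)], array([542., -99.])), (np.int32(8), [np.float64(435.2), np.float64(248.9)], array([ 495., -272.])), (np.int32(3), [np.float64(435.0), np.float64(255.0)], array([ 480., -272.]))]
```

View pics/ct.png

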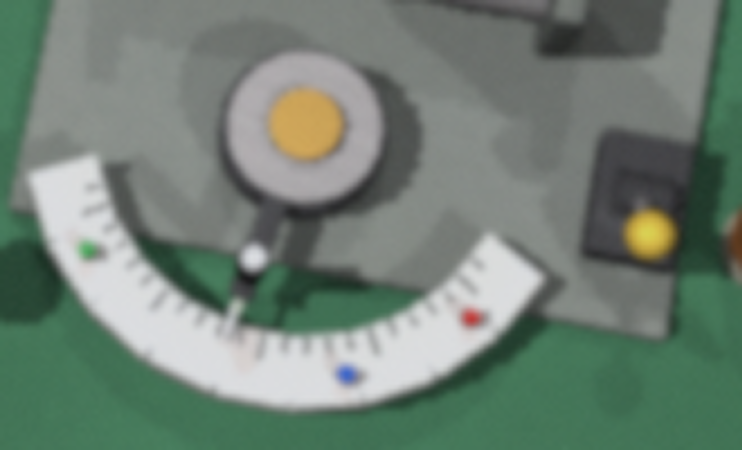

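View pics/cs.png

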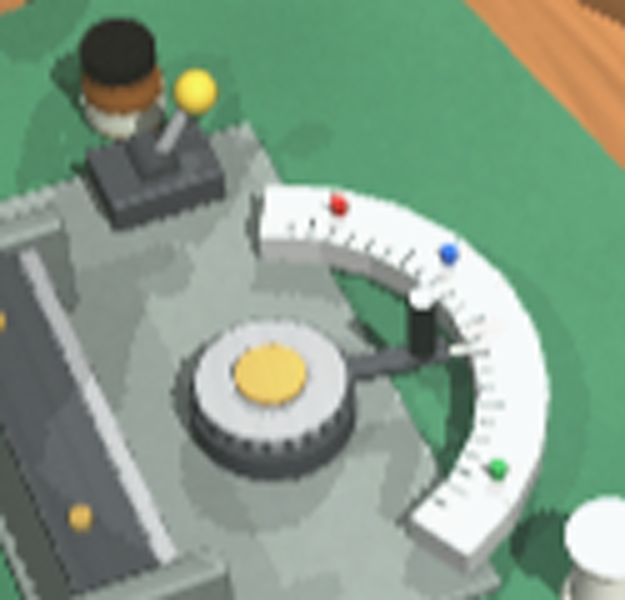

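```bash
cat > fit.py <<'E'
from h import *
from scipy.optimize import least_squares
def fit(ims,obs):
    # obs[c][name]=(u,v); params X,Y,psi,qr,qb,qg,q,lock, per-camera pixel offsets
    names=['red','blue','green']
    def P(p):
        c,s=np.cos(p[2]),np.sin(p[2])
        W=lambda a:np.array([p[0]+c*a[0]-s*a[1],p[1]+s*a[0]+c*a[1],a[2]])
        d={n:W((-135*np.cos(p[3+i]),-135*np.sin(p[3+i]),43)) for i,n in enumerate(names)}
        d['post']=W((-85*np.cos(p[6]),-85*np.sin(p[6]),88))
        d['tip']=W((-123*np.cos(p[6]),-123*np.sin(p[6]),38))
        t=p[7]-.6;d['ball']=W((55*np.sin(t),-185,34+55*np.cos(t)))
        return d
    def f(p):
        d=P(p);r=[]
        for i,c in enumerate(('scene','top')):
            for n,uv in obs[c].items(): r+=list(proj(ims[c],d[n])+p[8+2*i:10+2*i]-uv)
        return np.r_[r,p[8:]/1.,(p[3:6]-[.9,.35,-.85])/.02]
    s=least_squares(f,[545,-98,-.15,.9,.35,-.85,-.1,.1,0,0,0,0],loss='soft_l1')
    return s,P(s.x),f(s.x)
E
cat > a.py <<'E'
from fit import *
ims={c:optics.get_image(c) for c in('scene','top')}
t=lambda x,y:np.array([295+(x+.5)/4.5-.5,200+(y+.5)/4.5-.5]);u=lambda x,y:np.array([240+(x+.5)/5-.5,145+(y+.5)/5-.5])
obs={'top':dict(red=t(470,317),blue=t(346,374),green=t(87,249),post=t(253,258),tip=t(231,330),ball=t(650,235)),
'scene':dict(red=u(338,206),blue=u(448,254),green=u(497,468),post=u(423,297),ball=u(195,91))}
s,d,r=fit(ims,obs)
np.save('p.npy',s.x)
print(np.round(s.x,3));print(np.round(r,1));print({k:np.round(v,1) for k,v in d.items()})
st=arm.read_state();M=att(st['ee_rot']);print(np.round(M,3))
for n,z in(('spool',60),('dye_jar',60)):print(n)
E
python3 a.py
```

```text
[ 5.45359e+02 -9.91500e+01 -1.70000e-01  8.99000e-01  3.51000e-01
 -8.47000e-01 -1.48000e-01  4.20000e-02 -1.42000e-01  4.81000e-01
  2.10000e-01  2.54000e-01]
[ 0.2 -0.6  0.2 -0.4  0.  -0.2 -0.5  0.2  0.1  0.5  0.1 -0.1 -0.1 -0.4
 -0.  -0.3  0.7 -0.2 -0.9  2.1 -0.1 -0.2 -0.1  0.5  0.2  0.3 -0.   0.
  0.2]
{'red': array([ 444.7, -189.1,   43. ]), 'blue': array([ 412.6, -123.5,   43. ]), 'green': array([474.3,  15.6,  43. ]), 'post': array([464.6, -72.6,  88. ]), 'tip': array([428.5, -60.7,  38. ]), 'ball': array([ 485.4, -276.6,   80.7])}
[[ 0.909 -0.    -0.418]
 [ 0.418  0.     0.909]
 [-0.    -1.     0.   ]]
spool
dye_jar
```

```bash
cat > g.py <<'E'
from h import *
C=np.array([545.36,-99.15]);PSI=-.17
def post(q,r=85): return C-r*np.array([np.cos(PSI+q),np.sin(PSI+q)])
def tan(q): return np.array([np.sin(PSI+q),-np.cos(PSI+q)])
def tool(zdir): # tool z = horizontal zdir, y down
    z=np.r_[zdir,0];y=np.array([0,0,-1.]);return np.c_[np.cross(y,z),y,z]
def jog(pos,zdir,st=None):
    st=st or arm.read_state();M=att(st['ee_rot'])
    rv=R.from_matrix(M.T@tool(zdir)).as_rotvec()
    return np.round(M.T@(np.array(pos)-st['position'])/50,3),np.round(np.degrees(rv)/8,3)
E
python3 - <<'E'
from g import *
q=-.148;p=post(q)-tan(q)*45
print(p,jog([*p,160],-tan(q)),arm.read_state()['clock'])
E
```

```text
[478.69171034 -29.82944638] (array([8.45 , 1.426, 7.959]), array([-0.   ,  5.363, -0.   ])) 1.7
```

Request:
{"method": "jog_arm", "body": {"translation": [[4.2,0.5,4.0],[8.45,1.43,7.96],[8.45,1.43,7.96],[8.45,1.43,7.96],[8.45,1.43,7.96],[8.45,1.43,7.96],[8.45,1.43,7.96],[8.45,1.43,7.96],[8.45,1.43,7.96],[8.45,1.43,7.96],[8.45,1.43,7.96],[8.45,1.43,7.96],[8.45,1.43,7.96],[8.45,1.43,7.96],[8.45,1.43,7.96],[8.45,1.43,7.96],[8.45,1.43,7.96],[8.45,1.43,7.96]], "rot": [[0,1,0],[0,2,0],[0,3,0],[0,4,0],[0,5.36,0],[0,5.36,0],[0,5.36,0],[0,5.36,0],[0,5.36,0],[0,5.36,0],[0,5.36,0],[0,5.36,0],[0,5.36,0],[0,5.36,0],[0,5.36,0],[0,5.36,0],[0,5.36,0],[0,5.36,0]], "gripper": [0,0,0,0,0,0,0,0,0,0,0,0,0,0,0,0,0,0]}}

```text
clock: 3.5
position: [478.5, -30.6, 160.0]
ee_rot: [-0.698, 0.112, -0.112, 0.698]
contact_force: [0.1, 0.1, 0.8]
gripper_width: -0.5
```

```bash
python3 - <<'E'
from g import *
q=-.148;p=post(q)-tan(q)*45
st=arm.read_state();print(st['clock'],st['position'],st['joints'],st['gripper_width'],st['contact_force'])
print(jog([*p,58],-tan(q)))
E
```

```text
3.5 [478.51798395 -30.64781851 160.03294426] [ 2.75792145e-01  2.07660686e-01 -4.43412220e-01 -2.32510261e-05
 -9.19350721e-01 -2.16579565e+00] -0.5055937502827541 [0.1208423  0.12164088 0.80631435]
(array([-2.000e-03,  2.041e+00,  1.600e-02]), array([-0.002, -0.009,  0.002]))
```

Request:
{"method": "jog_arm", "body": {"translation": [[0,0.7,0],[0,1.4,0],[0,2.04,0],[0,2.04,0],[0,2.04,0]], "rot": [[0,0,0],[0,0,0],[0,0,0],[0,0,0],[0,0,0]], "gripper": [0,0,0,0,0]}}

```text
clock: 4.0
position: [478.9, -31.0, 58.4]
ee_rot: [0.698, -0.112, 0.112, -0.698]
contact_force: [-0.2, -0.0, 0.4]
gripper_width: 0.1
```

```bash
cat >> g.py <<'E'
def arc(q0,q1,w0,w1,n,z=58,r=85):
    T=[];Q=[]
    for k in range(1,n+1):
        f=k/n;q=q0+f*(q1-q0);w=w0+f*(w1-w0)
        a,b=jog([*(post(q,r)-w*tan(q)),z],-tan(q));T.append([float(round(x,2)) for x in a]);Q.append([0,float(round(b[1],2)),0])
    print(T);print(Q)
E
python3 - <<'E'
from g import *
print(arm.read_state()['position'],arm.read_state()['contact_force'])
arc(-.148,-.148,45,24,3); arc(-.148,.70,22.5,22.5,17)
E
```

```text
[478.91392874 -30.98395111  58.40173666] [-0.19541665 -0.03156801  0.41348042]
[[-0.01, 0.01, -0.12], [-0.01, 0.01, -0.26], [-0.01, 0.01, -0.4]]
[[0, -0.01, 0], [0, -0.01, 0], [0, -0.01, 0]]
[[-0.03, 0.01, -0.52], [-0.05, 0.01, -0.6], [-0.06, 0.01, -0.69], [-0.07, 0.01, -0.78], [-0.07, 0.01, -0.86], [-0.07, 0.01, -0.95], [-0.06, 0.01, -1.04], [-0.05, 0.01, -1.12], [-0.04, 0.01, -1.21], [-0.02, 0.01, -1.3], [0.0, 0.01, -1.38], [0.03, 0.01, -1.47], [0.06, 0.01, -1.55], [0.1, 0.01, -1.63], [0.14, 0.01, -1.71], [0.18, 0.01, -1.78], [0.23, 0.01, -1.86]]
[[0, -0.37, 0], [0, -0.72, 0], [0, -1.08, 0], [0, -1.44, 0], [0, -1.8, 0], [0, -2.15, 0], [0, -2.51, 0], [0, -2.87, 0], [0, -3.22, 0], [0, -3.58, 0], [0, -3.94, 0], [0, -4.3, 0], [0, -4.65, 0], [0, -5.01, 0], [0, -5.37, 0], [0, -5.72, 0], [0, -6.08, 0]]
```

Request:
{"method": "jog_arm", "body": {"translation": [[-0.01,0.01,-0.2],[-0.01,0.01,-0.35],[-0.02,0.01,-0.45],[-0.03,0.01,-0.52],[-0.05,0.01,-0.6],[-0.06,0.01,-0.69],[-0.07,0.01,-0.78],[-0.07,0.01,-0.86],[-0.07,0.01,-0.95],[-0.06,0.01,-1.04],[-0.06,0.01,-1.04]], "rot": [[0,0,0],[0,0,0],[0,-0.18,0],[0,-0.37,0],[0,-0.72,0],[0,-1.08,0],[0,-1.44,0],[0,-1.8,0],[0,-2.15,0],[0,-2.51,0],[0,-2.51,0]], "gripper": [0,0,0,0,0,0,0,0,0,0,0]}}

```text
clock: 5.1
position: [460.1, -80.0, 59.2]
ee_rot: [0.707, 0.012, -0.01, -0.707]
contact_force: [-0.2, -0.8, -0.0]
gripper_width: -0.1
```

```bash
python3 - <<'E'
from g import *
st=arm.read_state();print(st['clock'],st['position'],st['contact_force'])
t=optics.get_image('top');s=optics.get_image('scene')
a=cv2.resize(t['frame'][200:300,295:460],None,fx=4.5,fy=4.5,interpolation=cv2.INTER_CUBIC)[:,:,::-1][:,:400]
b=cv2.resize(s['frame'][155:255,270:350],None,fx=4.5,fy=4.5,interpolation=cv2.INTER_CUBIC)[:,:,::-1]
cv2.imwrite('pics/c2.png',np.hstack([a,b]))
E
```

```text
5.1 [460.05511293 -80.04057307  59.16150644] [-0.15050709 -0.77227813 -0.02940374]
```

View pics/c2.png

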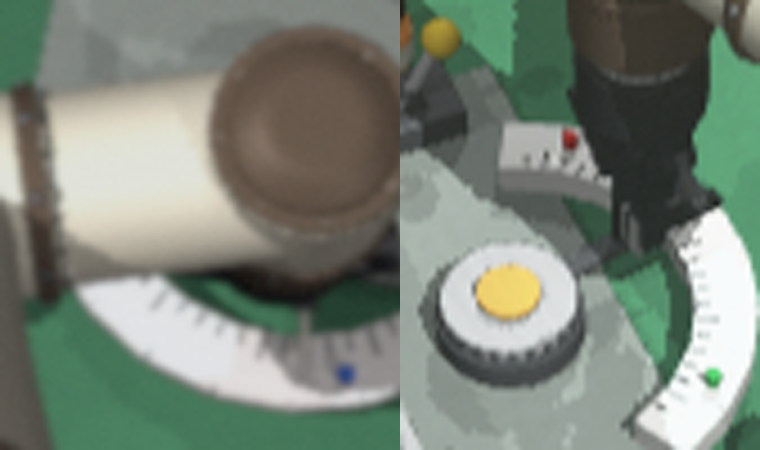

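The picture shows the lever moving with the finger: the pointer is at about (303,320) in the crop, roughly (362,271) in the full frame. I'll continue the arc.

```bash
python3 - <<'E'
from g import *
t=optics.get_image('top');p=ray(t,362.3-.2,270.5-.25,38)[:2]-C
print(np.arctan2(-p[1],-p[0])-PSI, np.hypot(*p))
arc(.151,.75,22.5,22.5,15)
E
```

```text
0.1938932277351323 104.49219792699367
[[-0.0, 0.01, 0.02], [-0.02, 0.01, -0.04], [-0.03, 0.01, -0.11], [-0.05, 0.01, -0.18], [-0.06, 0.01, -0.25], [-0.06, 0.01, -0.32], [-0.06, 0.01, -0.39], [-0.06, 0.01, -0.46], [-0.06, 0.01, -0.53], [-0.06, 0.01, -0.6], [-0.05, 0.01, -0.67], [-0.04, 0.01, -0.74], [-0.03, 0.01, -0.81], [-0.01, 0.01, -0.88], [0.01, 0.01, -0.95]]
[[0, 0.06, 0], [0, -0.22, 0], [0, -0.51, 0], [0, -0.79, 0], [0, -1.08, 0], [0, -1.36, 0], [0, -1.65, 0], [0, -1.94, 0], [0, -2.22, 0], [0, -2.51, 0], [0, -2.8, 0], [0, -3.08, 0], [0, -3.37, 0], [0, -3.65, 0], [0, -3.94, 0]]
```

Request:
{"method": "jog_arm", "body": {"translation": [[-0.02,0.01,-0.04],[-0.03,0.01,-0.11],[-0.05,0.01,-0.18],[-0.06,0.01,-0.25],[-0.06,0.01,-0.32],[-0.06,0.01,-0.39],[-0.06,0.01,-0.46],[-0.06,0.01,-0.53],[-0.06,0.01,-0.6],[-0.05,0.01,-0.67],[-0.04,0.01,-0.74],[-0.03,0.01,-0.81],[-0.01,0.01,-0.88],[0.01,0.01,-0.95],[0.01,0.01,-0.95]], "rot": [[0,-0.22,0],[0,-0.51,0],[0,-0.79,0],[0,-1.08,0],[0,-1.36,0],[0,-1.65,0],[0,-1.94,0],[0,-2.22,0],[0,-2.51,0],[0,-2.8,0],[0,-3.08,0],[0,-3.37,0],[0,-3.65,0],[0,-3.94,0],[0,-3.94,0]], "gripper": [0,0,0,0,0,0,0,0,0,0,0,0,0,0,0]}}

```text
clock: 6.75
position: [462.2, -127.2, 58.4]
ee_rot: [0.678, 0.203, -0.201, -0.677]
contact_force: [-0.1, -0.6, 0.9]
gripper_width: 0.2
```

```bash
python3 - <<'E'
from g import *
st=arm.read_state();print(st['clock'],st['position'],st['contact_force'])
v=st['position'][:2]-C;# implied q for w=22.5, r free
r=np.hypot(*v);print(r,np.arctan2(-v[1],-v[0])-PSI+np.arcsin(22.5/r))
t=optics.get_image('top');s=optics.get_image('scene')
a=cv2.resize(t['frame'][220:300,350:430],None,fx=5,fy=5,interpolation=cv2.INTER_CUBIC)[:,:,::-1]
b=cv2.resize(s['frame'][165:245,270:350],None,fx=5,fy=5,interpolation=cv2.INTER_CUBIC)[:,:,::-1]
cv2.imwrite('pics/c3.png',np.hstack([a,b]))
arc(.75,.89,22.5,22.5,6)
E
```

```text
6.75 [ 462.20787424 -127.21639103   58.3615302 ] [-0.08922091 -0.57106806  0.91192062]
87.7610296410304 0.754796487082558
[[-0.01, 0.0, -0.04], [-0.02, 0.0, -0.08], [-0.03, 0.0, -0.12], [-0.03, 0.0, -0.16], [-0.04, 0.0, -0.2], [-0.04, 0.0, -0.24]]
[[0, -0.18, 0], [0, -0.34, 0], [0, -0.51, 0], [0, -0.68, 0], [0, -0.84, 0], [0, -1.01, 0]]
```

View pics/c3.png

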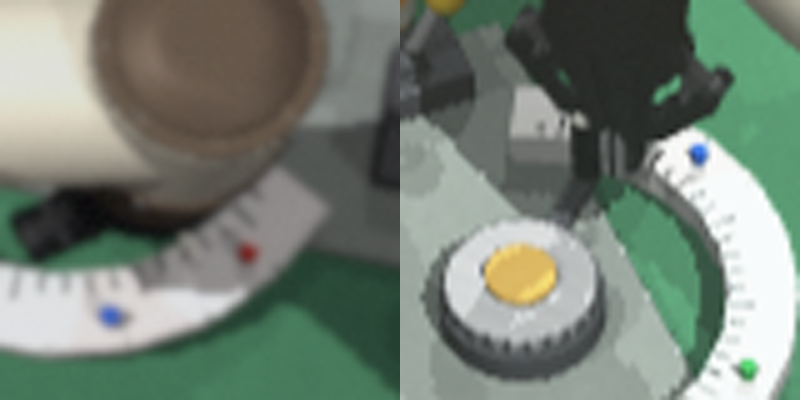

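The pointer is mostly hidden under the wrist now; the red peg shows at (247,252) in the left crop. I'll push slowly to about 0.87, then back off and look.

Request:
{"method": "jog_arm", "body": {"translation": [[-0.01,0,-0.04],[-0.02,0,-0.08],[-0.03,0,-0.12],[-0.03,0,-0.16],[-0.04,0,-0.19],[-0.04,0,-0.19],[-0.04,0,-0.1],[-0.04,0,0.4],[-0.04,-1,1.5],[-0.04,-3,3.0],[0,-3,4.5],[0,-3,5.0],[0,-3,5.0],[0,-3,5.0]], "rot": [[0,-0.18,0],[0,-0.34,0],[0,-0.51,0],[0,-0.68,0],[0,-0.84,0],[0,-0.84,0],[0,-0.84,0],[0,-0.84,0],[0,-0.84,0],[0,-0.84,0],[0,-0.84,0],[0,-0.84,0],[0,-0.84,0],[0,-0.84,0]], "gripper": [0,0,0,0,0,0,0,0,0,0,0,0,0,0]}}

```text
clock: 8.25
position: [324.0, 83.9, 209.7]
ee_rot: [-0.664, -0.244, 0.24, 0.665]
contact_force: [0.5, 0.7, -0.3]
gripper_width: -0.0
```

```bash
python3 - <<'E'
from g import *
st=arm.read_state();print(st['clock'],st['position'],st['contact_force'])
t=optics.get_image('top');s=optics.get_image('scene')
a=cv2.resize(t['frame'][235:290,360:415],None,fx=7,fy=7,interpolation=cv2.INTER_CUBIC)[:,:,::-1]
b=cv2.resize(s['frame'][165:220,280:335],None,fx=7,fy=7,interpolation=cv2.INTER_CUBIC)[:,:,::-1]
cv2.imwrite('pics/c4.png',np.hstack([a,b]));np.save('top4.npy',t['frame'])
E
```

```text
8.25 [323.95132649  83.8894638  209.65974736] [ 0.54414218  0.69871403 -0.30022011]
```

View pics/c4.png

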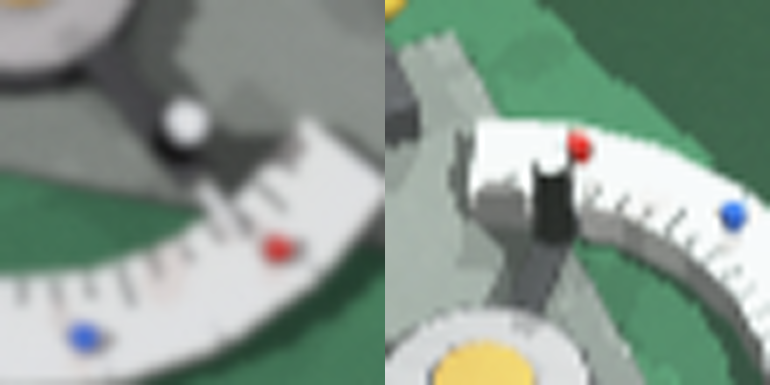

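The white disc is at (185,121) and the red peg at (278,248) in the left crop. The pointer runs from about (203,190) to (243,230), close to the peg's direction.

```bash
cat > e.py <<'E'
from g import *
import sys
def ang(im,uv,z,off):
    p=ray(im,*(np.array(uv)-off),z)[:2]-C
    return round(float(np.arctan2(-p[1],-p[0])-PSI),3),round(float(np.hypot(*p)),1)
def cen(im,box,f,fx=4):
    x0,y0,x1,y1=box;c=im['frame'][y0:y1,x0:x1].astype(float)
    w=f(c).clip(0);Y,X=np.mgrid[y0:y1,x0:x1];return (w*X).sum()/w.sum(),(w*Y).sum()/w.sum()
P=np.load('p.npy')
E
cat > e4.py <<'E'
from e import *
t=optics.get_image('top');s=optics.get_image('scene');T=P[10:12];S=P[8:10]
red=lambda c:c[...,0]-np.maximum(c[...,1],c[...,2])-50
wh=lambda c:c.min(2)-130
tr=cen(t,(394,263,406,277),red);sr=cen(s,(301,180,315,192),red);tp=cen(t,(381,247,392,257),wh)
print('red top',tr,ang(t,tr,43,T),'scene',sr,ang(s,sr,43,S))
print('post top',tp,ang(t,tp,88,T), 'scene',ang(s,(280+166.5/7-.43,165+163/7-.43),88,S))
for uv in((203,190),(222,209),(243,230)):print('ptr',ang(t,(360+uv[0]/7-.43,235+uv[1]/7-.43),38,T))
E
python3 e4.py
```

```text
red top (np.float64(399.23364485981307), np.float64(270.0934579439252)) (0.899, 135.4) scene (np.float64(307.2085048010974), np.float64(185.4389574759945)) (0.902, 134.0)
post top (np.float64(386.38572323105825), np.float64(251.71133375078273)) (0.855, 85.2) scene (0.846, 84.8)
ptr (0.848, 103.7)
ptr (0.858, 112.8)
ptr (0.868, 122.9)
```

```bash
python3 - <<'E'
from g import *
q=.9
for w,z in((45,150),(45,58)):print(jog([*(post(q)-w*tan(q)),z],-tan(q)))
E
```

```text
(array([-0.688,  1.166, -4.774]), array([ 0.01 , -0.226,  0.018]))
(array([-0.692,  3.006, -4.772]), array([ 0.01 , -0.226,  0.018]))
```

Request:
{"method": "jog_arm", "body": {"translation": [[-0.2,0.3,-1.2],[-0.4,0.6,-2.4],[-0.69,0.9,-3.6],[-0.69,1.17,-4.77],[-0.69,1.17,-4.77],[-0.69,2.0,-4.77],[-0.69,3.0,-4.77],[-0.69,3.0,-4.77],[-0.69,3.0,-4.77]], "rot": [[0,-0.23,0],[0,-0.23,0],[0,-0.23,0],[0,-0.23,0],[0,-0.23,0],[0,-0.23,0],[0,-0.23,0],[0,-0.23,0],[0,-0.23,0]], "gripper": [0,0,0,0,0,0,0,0,0]}}

```text
clock: 9.35
position: [451.4, -123.4, 57.6]
ee_rot: [0.661, 0.252, -0.253, -0.661]
contact_force: [0.8, 0.2, 1.0]
gripper_width: 0.2
```

```bash
python3 - <<'E'
from g import *
st=arm.read_state();print(st['clock'],st['position'],st['contact_force'])
arc(.9,.9,45,22.5,6)
E
```

```text
9.35 [ 451.40349984 -123.43490619   57.64804463] [0.76067422 0.16022455 0.98096568]
[[0.02, -0.01, -0.07], [0.02, -0.01, -0.14], [0.02, -0.01, -0.22], [0.02, -0.01, -0.29], [0.02, -0.01, -0.37], [0.02, -0.01, -0.44]]
[[0, -0.0, 0], [0, -0.0, 0], [0, -0.0, 0], [0, -0.0, 0], [0, -0.0, 0], [0, -0.0, 0]]
```

Request:
{"method": "jog_arm", "body": {"translation": [[0.02,-0.01,-0.12],[0.02,-0.01,-0.24],[0.02,-0.01,-0.31],[0.02,-0.01,-0.36],[0.02,-0.01,-0.4],[0.02,-0.01,-0.43],[0.02,-0.01,-0.44],[0.02,-0.01,-0.44],[0.02,-0.01,-0.44]], "rot": [[0,0,0],[0,0,0],[0,0,0],[0,0,0],[0,0,0],[0,0,0],[0,0,0],[0,0,0],[0,0,0]], "gripper": [0,0,0,0,0,0,0,0,0]}}

```text
clock: 10.25
position: [466.6, -139.1, 58.0]
ee_rot: [-0.661, -0.252, 0.253, 0.661]
contact_force: [-0.7, 1.3, 1.3]
gripper_width: -0.2
```

```bash
python3 - <<'E'
from g import *
st=arm.read_state();print(st['clock'],st['position'],st['contact_force'])
v=st['position'][:2]-C;r=np.hypot(*v);print(r,np.arctan2(-v[1],-v[0])-PSI+np.arcsin(22.5/r))
E
```

```text
10.25 [ 466.63630643 -139.09888188   58.04054159] [-0.65232519  1.27912829  1.27551904]
88.27985666292612 0.8973099059077445
```

Request:
{"method": "jog_arm", "body": {"translation": [[0,0,0.2],[0,0,0.6],[0,-1,1.5],[0,-2.5,3.0],[0,-3,4.5],[0,-3,5.0],[0,-3,5.0],[0,-3,5.0]], "rot": [[0,0,0],[0,0,0],[0,0,0],[0,0,0],[0,0,0],[0,0,0],[0,0,0],[0,0,0]], "gripper": [0,0,0,0,0,0,0,0]}}

```text
clock: 11.05
position: [298.6, 48.8, 209.8]
ee_rot: [-0.659, -0.255, 0.252, 0.661]
contact_force: [1.1, -0.0, 0.2]
gripper_width: -0.1
```

```bash
cat > v.py <<'E'
from g import *
import sys
t=optics.get_image('top');s=optics.get_image('scene')
a=cv2.resize(t['frame'][235:290,360:415],None,fx=7,fy=7,interpolation=cv2.INTER_CUBIC)[:,:,::-1]
b=cv2.resize(s['frame'][150:205,270:325],None,fx=7,fy=7,interpolation=cv2.INTER_CUBIC)[:,:,::-1]
cv2.imwrite(f'pics/{sys.argv[1]}.png',np.hstack([a,b]))
E
python3 v.py c5; python3 e4.py
```

```text
red top (np.float64(399.23130841121497), np.float64(270.0911214953271)) (0.899, 135.3) scene (np.float64(307.1978171896317), np.float64(185.44611186903137)) (0.902, 134.0)
post top (np.float64(387.30764671013634), np.float64(250.82809721398934)) (0.891, 85.0) scene (0.846, 84.8)
ptr (0.848, 103.7)
ptr (0.858, 112.8)
ptr (0.868, 122.9)
```

View pics/c5.png

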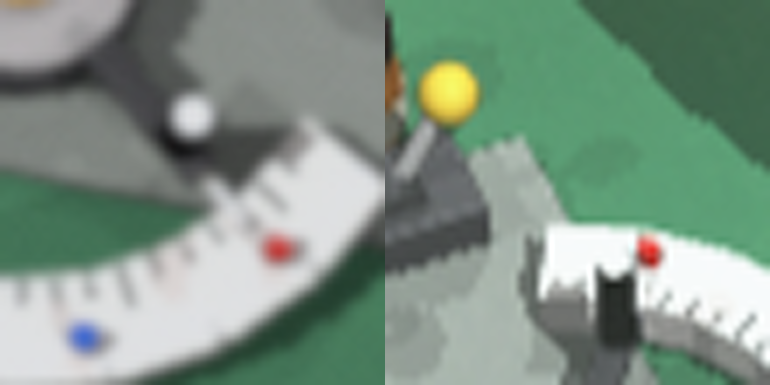

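The white disc is now at (191,116), and the lever line passes through the red peg at (278,248): 0.891 against 0.899 rad, while the robot's own pose gives 0.897. That is set well enough. Next is the lock lever; its ball is at (448,92) in the right crop and still leaning forward.

```bash
cat >> g.py <<'E'
D=np.array([np.cos(PSI),np.sin(PSI)]);L=np.array([-D[1],D[0]])
def loc(x,y): return C+x*D+y*L
E
python3 - <<'E'
from g import *
for x,z in((-78,180),(-78,72),(3.5,72)):print(loc(x,-185),jog([*loc(x,-185),z],-D))
E
```

```text
[ 437.1856536  -268.28695865] (array([-2.174,  0.557, -6.535]), array([-0.005, -4.794, -0.   ]))
[ 437.1856536  -268.28695865] (array([-2.173,  2.717, -6.537]), array([-0.005, -4.794, -0.   ]))
[ 517.51081211 -282.0753201 ] (array([-1.162,  2.716, -7.815]), array([-0.005, -4.794, -0.   ]))
```

Request:
{"method": "jog_arm", "body": {"translation": [[-0.35,0,-1.0],[-0.7,0,-2.0],[-1.0,0.1,-3.0],[-1.35,0.2,-4.0],[-1.65,0.3,-5.0],[-2.0,0.4,-6.0],[-2.17,0.56,-6.54],[-2.17,0.56,-6.54],[-2.17,0.56,-6.54],[-2.17,1.4,-6.54],[-2.17,2.1,-6.54],[-2.17,2.72,-6.54],[-2.17,2.72,-6.54],[-2.17,2.72,-6.54]], "rot": [[0,-0.8,0],[0,-1.6,0],[0,-2.4,0],[0,-3.2,0],[0,-4.0,0],[0,-4.79,0],[0,-4.79,0],[0,-4.79,0],[0,-4.79,0],[0,-4.79,0],[0,-4.79,0],[0,-4.79,0],[0,-4.79,0],[0,-4.79,0]], "gripper": [0,0,0,0,0,0,0,0,0,0,0,0,0,0]}}

```text
clock: 12.65
position: [436.8, -269.4, 71.0]
ee_rot: [-0.54, -0.454, 0.456, 0.542]
contact_force: [1.0, 0.1, -0.4]
gripper_width: -0.1
```

```bash
python3 - <<'E'
from g import *
st=arm.read_state();print(st['clock'],st['position'],st['contact_force'])
for x in(-78,3.5,7):print(jog([*loc(x,-185),72],-D))
E
```

```text
12.65 [ 436.82966891 -269.4398918    70.99955664] [ 0.95963188  0.06843678 -0.37149289]
(array([ 0.024, -0.02 , -0.003]), array([-0.024, -0.013, -0.002]))
(array([ 0.027, -0.026, -1.633]), array([-0.024, -0.013, -0.002]))
(array([ 0.027, -0.026, -1.703]), array([-0.024, -0.013, -0.002]))
```

Request:
{"method": "jog_arm", "body": {"translation": [[0.02,-0.02,-0.15],[0.03,-0.02,-0.3],[0.03,-0.02,-0.45],[0.03,-0.02,-0.6],[0.03,-0.02,-0.75],[0.03,-0.02,-0.9],[0.03,-0.02,-1.05],[0.03,-0.02,-1.2],[0.03,-0.02,-1.3],[0.03,-0.02,-1.4],[0.03,-0.02,-1.48],[0.03,-0.02,-1.54],[0.03,-0.02,-1.58],[0.03,-0.02,-1.6],[0.03,-0.02,-1.6]], "rot": [[0,0,0],[0,0,0],[0,0,0],[0,0,0],[0,0,0],[0,0,0],[0,0,0],[0,0,0],[0,0,0],[0,0,0],[0,0,0],[0,0,0],[0,0,0],[0,0,0],[0,0,0]], "gripper": [0,0,0,0,0,0,0,0,0,0,0,0,0,0,0]}}

```text
clock: 14.15
position: [515.9, -281.5, 70.9]
ee_rot: [-0.54, -0.454, 0.456, 0.542]
contact_force: [-1.3, -0.5, -0.1]
gripper_width: -0.2
```

Request:
{"method": "jog_arm", "body": {"translation": [[0,0,-0.02],[0,0,-0.04],[0,0,-0.06],[0,0,-0.06]], "rot": [[0,0,0],[0,0,0],[0,0,0],[0,0,0]], "gripper": [0,0,0,0]}}

```text
clock: 14.55
position: [518.6, -282.0, 70.6]
ee_rot: [-0.54, -0.454, 0.456, 0.543]
contact_force: [-2.0, -0.1, -0.4]
gripper_width: -0.1
```

Request:
{"method": "jog_arm", "body": {"translation": [[0,0,-0.02],[0,0,-0.04],[0,0,-0.04]], "rot": [[0,0,0],[0,0,0],[0,0,0]], "gripper": [0,0,0]}}

```text
clock: 14.85
position: [519.6, -282.1, 70.4]
ee_rot: [-0.539, -0.454, 0.457, 0.543]
contact_force: [-3.2, 0.3, 0.3]
gripper_width: -0.1
```

Request:
{"method": "jog_arm", "body": {"translation": [[0,0,-0.02],[0,0,-0.04],[0,0,-0.04]], "rot": [[0,0,0],[0,0,0],[0,0,0]], "gripper": [0,0,0]}}

```text
clock: 15.15
position: [519.8, -282.1, 70.3]
ee_rot: [-0.538, -0.453, 0.458, 0.545]
contact_force: [-6.3, 1.8, 2.4]
gripper_width: -0.3
```

The force climbs while the position stalls, so the lever is at its stop. I'll retreat and check.

Request:
{"method": "jog_arm", "body": {"translation": [[0,0,0.3],[0,0,1.0],[0,-0.5,1.8],[0,-1.5,2.5],[0,-2.5,3.0],[1.0,-3,3.5],[2.0,-3,3.5],[3.0,-3,3.5],[4.0,-3,3.5],[5.0,-3,3.5],[5.0,-3,3.5],[5.0,-3,3.5]], "rot": [[0,0,0],[0,0,0],[0,0,0],[0,0,0],[0,0,0],[0,0,0],[0,0,0],[0,0,0],[0,0,0],[0,0,0],[0,0,0],[0,0,0]], "gripper": [0,0,0,0,0,0,0,0,0,0,0,0]}}

```text
clock: 16.35
position: [394.2, -3.5, 223.7]
ee_rot: [-0.537, -0.456, 0.457, 0.543]
contact_force: [0.4, -1.1, 0.2]
gripper_width: 0.1
```

```bash
python3 e4.py|head -2; python3 - <<'E'
from e import *
st=arm.read_state();print(st['clock'],st['position'],st['contact_force'])
t=optics.get_image('top');s=optics.get_image('scene')
for a in(0,1.1,1.2):
    p=[*loc(55*np.sin(a-.6),-185),34+55*np.cos(a-.6)];print(a,proj(t,p)+P[10:12],proj(s,p)+P[8:10])
yl=lambda c:np.minimum(c[...,0],c[...,1])-c[...,2]-80
print(cen(t,(425,225,450,265),yl),cen(s,(258,145,290,185),yl))
for im,o,c in((t,P[10:12],'t'),(s,P[8:10],'s')):
    print(c,[(q,np.round(proj(im,[*post(q),88])+o,1)) for q in(.85,.9,.95)])
a=cv2.resize(t['frame'][200:300,345:475],None,fx=3.5,fy=3.5,interpolation=cv2.INTER_CUBIC)
b=cv2.resize(s['frame'][140:240,250:340],None,fx=3.5,fy=3.5,interpolation=cv2.INTER_CUBIC)
cv2.imwrite('pics/c6.png',np.hstack([a,b])[:,:,::-1])
E
```

```text
red top (np.float64(398.91150442477874), np.float64(270.3362831858407)) (0.892, 135.3) scene (np.float64(307.4519572953737), np.float64(184.91814946619218)) (0.901, 136.1)
post top (np.float64(387.30132850241546), np.float64(250.83695652173913)) (0.89, 85.0) scene (0.846, 84.8)
16.45 [392.96191225  -5.77316295 223.04260018] [-0.1812321   0.3304763   0.38269231]
0 [438.73087125 252.60222289] [279.40732964 163.40744207]
1.1 [442.9657054  228.86056173] [260.40126972 168.65571129]
1.2 [443.02623258 227.23422734] [258.94899085 169.84620145]
(np.float64(442.70719051149), np.float64(227.12305411415863)) (np.float64(259.7172932330827), np.float64(168.98696741854636))
t [(0.85, array([386.2, 251.7])), (0.9, array([387.6, 250.6])), (0.95, array([388.9, 249.4]))]
s [(0.85, array([303.3, 187.8])), (0.9, array([301.8, 187.4])), (0.95, array([300.3, 187.2]))]
```

View pics/c6.png

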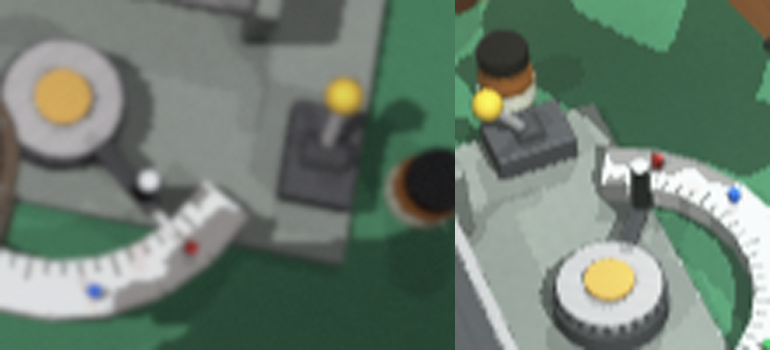

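The ball is at (442.7,227.1) in the top frame, where full throw predicts (443.0,227.2). The ring has not moved, and the jar is standing where it was. I'll hand in.

```bash
python3 -c "
from bench import job_done,arm
print(job_done(),arm.read_state()['clock'])"
```

```text
the job is handed in; nothing more can be done
the job is handed in; nothing more can be done
```

I pushed the setting ring round by its black post with the shut fingers until the pointer was on the red peg. Then I pushed the lock lever's yellow ball all the way back to its stop and handed the job in at about 16.5 s.

- **Ring:** the last top picture puts the lever at 0.890 rad and the red peg at 0.892 rad. Earlier pictures, with different shading, put the peg at 0.899 to 0.902 rad. The robot's own pose at the end of the push gave 0.897 rad. So the setting is good to about 0.01 rad, and throwing the lock lever did not move it.
- **Lock lever:** the ball is seen at (442.7, 227.1) px, against (443.0, 227.2) predicted for full throw. At the stop the force rose to about 7 N and the arm stopped moving.
- **Bystanders:** the dye jar next to the lock lever looked unmoved in the last view. I did not measure the other things again, but the arm did not go near them.
- **Weaker check:** in the scene camera the post's white disc did not stand out against the white scale after the final push. The "post scene" value my last script printed was a leftover from an earlier picture, so I ignored it. The final ring angle rests on the top camera and the robot's pose.

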